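# Stopper the flask and show it to the bench camera

### The arm

A 6-joint arm with a two-finger parallel gripper is mounted at the origin on the work surface. World frame = base frame: x ahead of the robot, y to its left, z up, the work surface at z = 0. Lengths are in m, angles in rad, forces in N, time in s.
With the tool pointing down it reaches from about 0.275 to 0.75 m from the base axis. Payload 10.2 kg.
Tool frame: the origin (TCP) lies at the very end of the fingers, on their centre line; the grasp point (between the pads) lies 19 mm behind it; z points along the fingers, y is the direction in which the jaws open and shut (so a half turn about z gives the same grasp; the last joint's range is limited). The gripper opens to 88 mm and grips with 3 to 60 N. Pads are 18 mm wide; open, the fingers measure 123 mm over their backs; the gripper's body (75 mm by 187 mm) begins 45 mm behind the grasp point.
Start: joints at [-1.453, 0.313, 1.498, -0, 1.331, -0.223], TCP at [0.175, -0.495, 0.208] pointing down, gripper open.
Joint ranges: [-2.94, 2.94], [-0.97, 2.17], [0.19, 2.56], [-1.23, 4.37], [0.02, 3.11], [-2.88, 2.88]. Speed limits (rad/s): [2.39, 2.39, 3.01, 3.14, 3.14, 3.14].

### API

Orientations are given as [roll, pitch, yaw] about the fixed x, y, z axes, in that order (R = Rz(yaw) Ry(pitch) Rx(roll)).
In Python, from rig import bot gives the robot as it stands. The module is installed in compiled form; this text tells all that it offers. Calls block until the motion is done:
- bot.move_pose(position, orientation): joint-space move of the TCP to a pose.
- bot.move_straight(position, speed=0.15, attitude=None, until_force=None): straight line of the TCP; attitude=None keeps the orientation; speed is the mean speed in m/s. With until_force (N) it stops when the force on the tool has changed by that much, and returns True; else False.
- bot.goto_joints(angles): joint-space move.
- bot.move_gripper(opening, grasp_force=None): finger opening in m; grasp_force is the grip in N (None keeps the last); returns when the fingers have stopped.
- bot.sleep(seconds).
- bot.solve_ik(position, orientation): joint angles nearest the present ones, or None.
- bot.get_state(): the state.
- bot.read_camera(name): name is "scene" or "top" or "wrist"; returns the picture (420x560x3 uint8, red, green, blue); there is no depth.
- bot.camera_model(name): a dict with "K" (3x3 intrinsics, pixels), "dist_coeffs" ([k1, k2, p1, p2, k3] as OpenCV has them; the pictures are not rectified), "rvec" (rotation vector, rad) and "tvec" (3), from world to camera coordinates, as OpenCV has them. Camera axes: x right, y down, z forward; pixel columns grow to the right and rows downward; lengths in m; the calibration is good to about 2 mm. A picture is of the moment at which its call begins: read the wrist's pose just before it. camera_model takes no time and is no camera call; for the wrist camera it gives the pose at the moment of the call.
A pose or a line that the arm cannot do raises bot.PlanningError and nothing moves.
- bot.sign_off(): hands the job in, once; it reports no verdict.
The state is a dict: "time": time; "q": joint angles; "qvel": joint speeds; "tau": joint torques, N m; "ee_pos": TCP position; "orientation": TCP orientation; "ft_force": force on the tool from outside, world axes, zero at the start; "ft_torque": the same for the moment, N m; "opening": finger opening in m.
Only numpy, scipy, OpenCV 4.12 (cv2) and the standard library are available. Lean on these libraries where they do the work, as an engineer would, in place of code of your own. Each camera call takes 0.05 s, during which the arm holds its last target.

### The job

Choose the rubber bung that fits the conical flask standing on the bench and set it into the neck, small end down, keeping hold of it until it sits tight; then take the stoppered flask by its neck and hold it up to the bench camera for the record picture: the middle of the flask's body about 15 cm straight in front of the lens, the mouth end uppermost and leaning back from the camera so that the lens looks squarely at its side. Finish while still holding it there steadily, and leave the camera untouched and the other things where they stand.

Things in the scene. Friction and masses are not known exactly. Their poses are not given: they have to be found in the camera images.
- flask: 250 ml conical (Erlenmeyer) flask of clear glass, empty, about 140 g, standing loose on the bench: height 145, base diameter 85, tapering from 20 mm up to a straight neck 34 outside, 28 bore, which is the top 40 mm. It is the only vessel with a narrow neck that stands open. Origin at the centre of its underside, z up its axis to the mouth. Round: its yaw does not matter
- flask_mouth (a point): centre of the flask's open mouth, 145 mm above its underside; z along the flask's axis
- flask_body (a point): middle of the flask's body, on its axis 55 mm above its underside; z along the flask's axis
- bung: the solid red-brown rubber bung that fits: 36 mm tall, 33 across the top, 25 across the bottom, about 30 g, standing loose on its small end. In the neck it wedges tight when about half in (16 to 18 mm deep, 18 to 20 stand out; a light push of 5 to 10 N is ample), so hold it by its upper 15 mm. Origin at the centre of its small end, z up to the big end
- bung_small: a bung too small (it would drop into the neck): 28 tall, 22 across the top, 16 across the bottom; origin at the centre of its underside. The three bungs stand on the bench to the right of the flask, in any order
- bung_large: a bung too large to enter the neck: 38 tall, 42 across the top, 34 across the bottom; origin at the centre of its underside
- camera_stand: retort stand that carries the bench camera, fixed: grey base plate 200 by 160 by 10, steel rod 12 thick and 430 tall, 85 mm behind the origin, camera head (56 by 64 by 50 box with a 34 mm lens barrel, white) at 320 mm height. It stands beyond the flask, towards the far left, and looks back towards the robot's side. Origin on the bench under the camera head's tilt axis, x the level direction in which the camera looks, z up. The base plate reaches 70 mm ahead of the origin
- lens (a point): centre of the front of the lens, 50 mm ahead of the tilt axis; x is the line of sight (out of the lens, sloping down by 20 to 35 degrees, different each time), y level to the camera's left, z upward and square to the line of sight: the flask's axis is to point along this z
- view_spot (a point): the point on the line of sight 150 mm in front of the lens, where the middle of the flask's body is to be; same axes as the lens. About 0.2 to 0.25 m above the bench
- beaker: empty glass beaker, 50 across and 70 tall, loose; origin at the centre of its underside
- dish: white porcelain evaporating dish, 84 across and 30 tall, loose; origin at the centre of its underside
- reagent: amber glass reagent bottle with its own stopper in, 68 across and 142 tall, loose; origin at the centre of its underside
- burner: gas burner, 84 across the foot and 146 tall, loose; origin at the centre of its underside
- rack: dark wooden test tube rack with five tubes, 55 by 210 (along its y) and 148 tall over the tubes, loose; origin at the centre of its underside
Mind the look-alikes: they are no part of the job. What is shaped like the bung but turquoise is not meant.

How it is judged:
On the way, in this order (a step that is already met when the one before it is completed fails the run):
1. the fitting bung is guided in by the fingers: they still hold it when its small end is 8 mm down the neck, the flask standing on the bench (z of bung in the frame of flask below 0.137 m and distance between bung and flask_mouth below 0.024 m and angle between the z axis of bung and the z axis of flask, either way round below 0.15 rad and height (world z) of flask below 0.006 m and angle between flask's own z axis and vertical below 0.1 rad and horizontal distance between bung and flask_mouth below 0.005 m and contact force between the fingers and bung above 0.5 N), for 0.05 s.
2. the bung sits tight in the neck, at least 13 mm deep and straight within 6 degrees, let go, the flask standing on the bench (z of bung in the frame of flask below 0.132 m and distance between bung and flask_mouth below 0.024 m and angle between the z axis of bung and the z axis of flask, either way round below 0.1 rad and height (world z) of flask below 0.006 m and angle between flask's own z axis and vertical below 0.1 rad and horizontal distance between bung and flask_mouth below 0.005 m and contact force between the fingers and bung below 0.1 N), for 0.2 s.
At the end, for the whole second after the job is handed in: The fingers grip the flask itself and hold it still in the air, clear of the camera, bung at least 12 mm deep in the neck; the middle of its body within 30 mm of the point 150 mm before the lens, its axis, mouth up, square to the line of sight and to the camera's level axis within 11 degrees (z of bung in the frame of flask below 0.133 m and distance between bung and flask_mouth below 0.024 m and angle between the z axis of bung and the z axis of flask, either way round below 0.12 rad and distance between flask_body and view_spot below 0.03 m and angle between the z axis of flask and the x axis of lens, either way round above 1.37 rad and angle between the z axis of flask and the y axis of lens, either way round above 1.37 rad and angle between flask's own z axis and vertical below 0.9 rad and height (world z) of flask above 0.08 m and contact force between the fingers and flask above 1 N and contact force between flask and camera_stand below 0.1 N and linear speed of flask below 0.03 m/s and angular speed of flask below 0.3 rad/s); the arm keeps its last pose, push and grip.
It fails at once if the flask is tipped over (beyond 55 degrees) (angle between flask's own z axis and vertical above 0.96 rad).
It fails at once if the camera or its stand is touched (more than 2 N) (contact force between anything else and camera_stand above 2 N).
It fails at once if a bystander (other bungs, beaker, dish, bottle, burner, rack) is moved by more than 25 mm (distance of any of bung_small, bung_large, beaker, dish, reagent, burner, rack from where it was at the start of the episode above 0.025 m).
It also fails if it takes over 48 s, if anything falls off the work surface, if the arm or the gripper's body presses on something with over 40 N, if the wrist force passes 120 N, or if a joint passes its speed limit or range.

## Working session

There is one attempt and no reset: what is moved stays moved. The work goes in short steps, each a Python script; the robot and the scene stay as the last script left them, time stands still between calls to the robot, and variables do not carry over. Pictures are saved under pics/ and viewed, and the job is handed in when it is done.

```bash
mkdir -p pics
python3 - <<'E'
from rig import bot
import cv2,numpy as np
for n in ["scene","top","wrist"]:
    im=bot.read_camera(n); cv2.imwrite(f"pics/{n}0.png",im[:,:,::-1])
    m=bot.camera_model(n); print(n,np.round(m["K"],1).tolist(),np.round(m["dist_coeffs"],3),np.round(m["rvec"],4),np.round(m["tvec"],4))
    R=cv2.Rodrigues(np.array(m["rvec"]))[0]; print("C",-R.T@np.array(m["tvec"]))
print(bot.get_state())
E
```

```text
scene [[460.5, 0.0, 281.9], [0.0, 460.5, 208.7], [0.0, 0.0, 1.0]] [-0.013  0.     0.     0.     0.   ] [ 2.3022  0.7479 -0.2692] [-0.4496 -0.1512  1.579 ]
C [ 1.03677862 -0.70185666  1.07269014]
top [[461.7, 0.0, 288.4], [0.0, 461.7, 205.4], [0.0, 0.0, 1.0]] [-0.096  0.     0.     0.     0.   ] [ 2.2006 -2.1608  0.1197] [-0.0468  0.6076  1.5766]
C [ 0.45763408 -0.01179877  1.6271046 ]
wrist [[358.8, 0.0, 276.9], [0.0, 358.8, 218.3], [0.0, 0.0, 1.0]] [-0.066  0.     0.     0.     0.   ] [-2.3763  1.6783  0.2323] [-0.5249 -0.0378  0.3886]
C [ 0.24037352 -0.47200452  0.38390155]
{'time': 0.15, 'q': array([-1.45338736e+00,  3.13326235e-01,  1.49823517e+00,  1.12170778e-05,
        1.33099906e+00, -2.23404257e-01]), 'qvel': array([-0.0003437 , -0.00011155, -0.00187041,  0.00090955,  0.00069459,
       -0.00126735]), 'tau': array([ 1.20407611e-03, -4.02300704e+01, -2.52321070e+01,  6.94548106e-02,
        3.43840441e-02, -6.08037908e-05]), 'ee_pos': array([ 0.17544791, -0.49459874,  0.20790043]), 'orientation': array([-3.14065131e+00, -2.25042034e-04,  3.40810449e-01]), 'ft_force': array([-0.55526488, -0.32466307,  0.02361118]), 'ft_torque': array([ 0.02851853,  0.01432308, -0.00214512]), 'opening': 0.08808892442531722}
```

View pics/scene0.png

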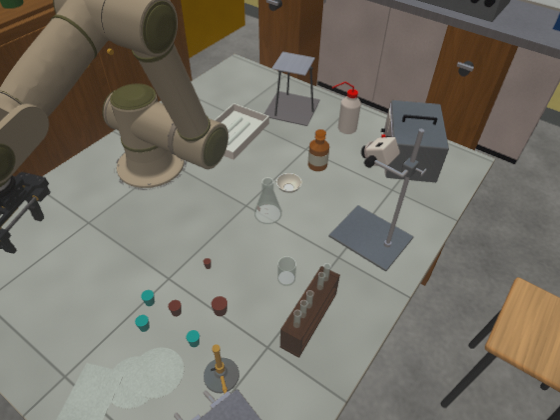

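View pics/top0.png

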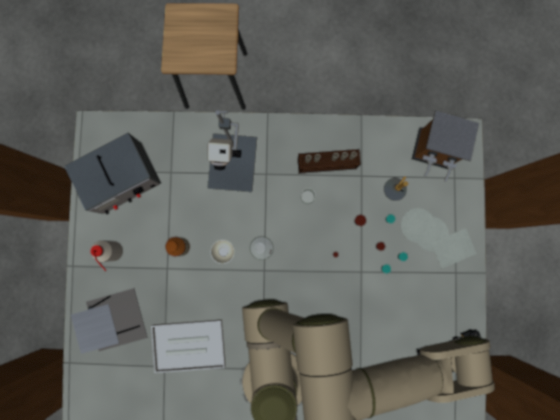

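View pics/wrist0.png

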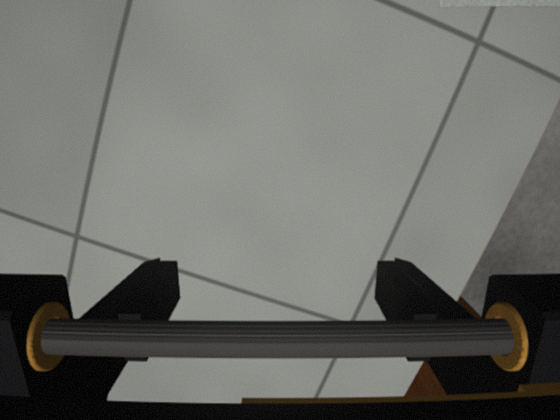

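Run:
```python
import cv2
s=cv2.imread("pics/scene0.png");t=cv2.imread("pics/top0.png")
def crop(im,x0,y0,x1,y1,k,n): cv2.imwrite(n,cv2.resize(im[y0:y1,x0:x1],None,fx=k,fy=k,interpolation=cv2.INTER_CUBIC))
crop(s,120,240,260,340,5,"pics/s_bungs.png")
crop(s,230,160,330,290,4,"pics/s_flask.png")
crop(s,330,110,450,270,3.75,"pics/s_cam.png")
crop(t,190,100,270,200,6,"pics/t_cam.png")
crop(t,200,180,420,280,3.6,"pics/t_fl.png")
```

```text
(no output)
```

View pics/s_bungs.png

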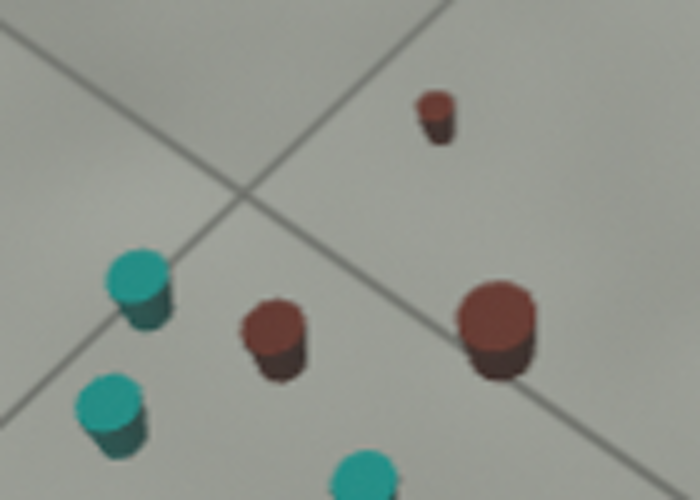

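View pics/s_flask.png

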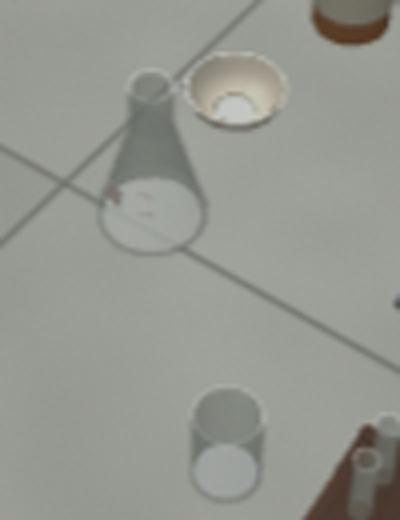

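View pics/s_cam.png

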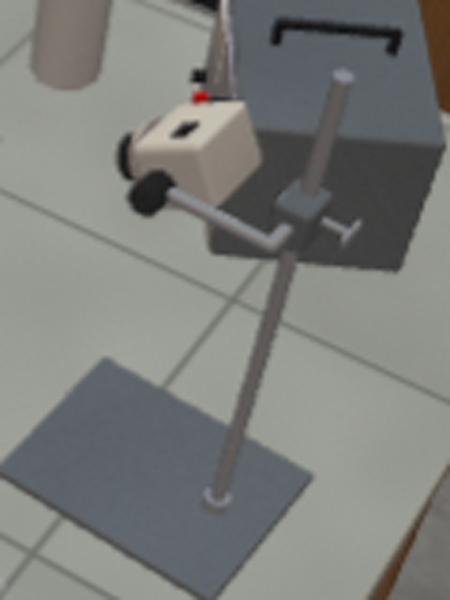

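View pics/t_cam.png

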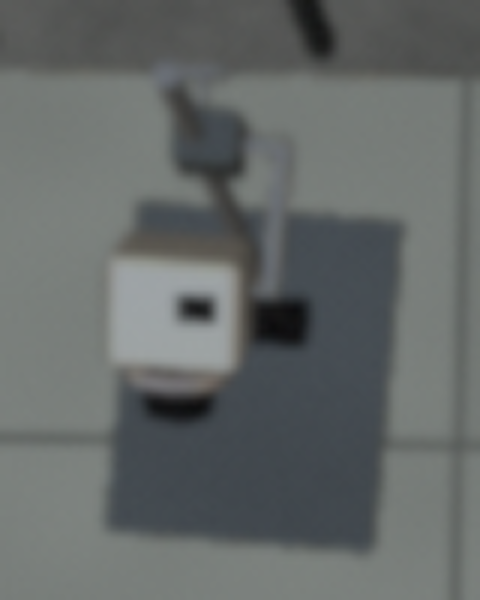

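View pics/t_fl.png

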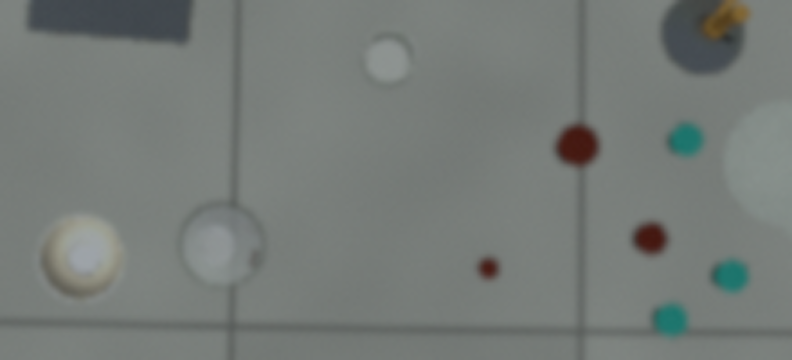

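```bash
cat > h.py <<'E'
import cv2,numpy as np
from scipy.optimize import least_squares
def ray(m,uv):
    K=np.array(m["K"]);d=np.array(m["dist_coeffs"]);R=cv2.Rodrigues(np.array(m["rvec"],float))[0];t=np.array(m["tvec"])
    p=cv2.undistortPoints(np.array([[uv]],float),K,d)[0,0]
    return -R.T@t, R.T@np.array([p[0],p[1],1])
def atz(m,uv,z):
    C,d=ray(m,uv); return C+d*(z-C[2])/d[2]
def proj(m,P):
    return cv2.projectPoints(np.array(P,float).reshape(-1,1,3),np.array(m["rvec"],float),np.array(m["tvec"],float),np.array(m["K"]),np.array(m["dist_coeffs"]))[0][:,0]
def tri(obs):
    A=0;b=0
    for m,uv in obs:
        C,d=ray(m,uv);d=d/np.linalg.norm(d);M=np.eye(3)-np.outer(d,d);A=A+M;b=b+M@C
    return np.linalg.solve(A,b)
E
python3 - <<'E'
from rig import bot
from h import *
S=bot.camera_model("scene");T=bot.camera_model("top")
for n,s,t,z in [("bung",(174.8,305.4),(380.6,246.1),.036),("large",(120+497/5,240+316/5),(200+578/3.6,180+145/3.6),.038),("small",(207,261),(200+488/3.6,180+268/3.6),.028),("mouth",(268,181.5),(259.2,248.3),.145),("base",(268,214),(261.7,247.8),0),
 ("dish",(230+237/4,160+85/4),(200+83/3.6,180+255/3.6),.03),("beakertop",(230+228/4,160+416/4),(200+387/3.6,180+60/3.6),.07)]:
    print(n,np.round(atz(S,s,z),4),np.round(atz(T,t,z),4),np.round(tri([(S,s),(T,t)]),4))
cs=lambda x,y:(330+x/3.75,110+y/3.75); ct=lambda x,y:(190+x/6,100+y/6)
tc=[ct(138,203),ct(403,222),ct(372,550),ct(107,527)]; 
for p in tc: print("T",atz(T,p,.01))
sc=[cs(107,357),cs(-5,468),cs(312,475),cs(212,598)]
for p in sc: print("S",atz(S,p,.01))
print("rod bottom",atz(S,cs(218,497),.01),"rod top S",atz(S,cs(344,75),.43),"T",atz(T,ct(175,72),.43))
print("head top",[atz(T,ct(*p),.345) for p in [(108,258),(240,262),(240,372),(110,365)]])
print("knob",tri([(S,cs(152,193)),(T,ct(283,323))]))
print("lens dark",tri([(S,cs(127,157)),(T,ct(180,405))]))
E
```

```text
bung [ 0.4741 -0.3588  0.036 ] [ 0.4722 -0.3572  0.036 ] [ 0.4723 -0.3578  0.0329]
large [ 0.5623 -0.2876  0.038 ] [ 0.5604 -0.2865  0.038 ] [ 0.5608 -0.2867  0.0353]
small [ 0.4425 -0.2026  0.028 ] [ 0.4412 -0.2018  0.028 ] [ 0.4413 -0.2019  0.0262]
mouth [0.462  0.0548 0.145 ] [0.4578 0.0569 0.145 ] [0.4586 0.0577 0.1407]
base [0.4589 0.0573 0.    ] [0.4598 0.0549 0.    ] [0.4601 0.0551 0.0027]
dish [0.4453 0.1905 0.03  ] [0.4467 0.1866 0.03  ] [0.4473 0.1865 0.0343]
beakertop [ 0.6437 -0.1045  0.07  ] [ 0.6354 -0.0995  0.07  ] [ 0.638  -0.0991  0.059 ]
T [0.86209226 0.23824249 0.01      ]
T [0.85337353 0.07984547 0.01      ]
T [0.6562431  0.09314446 0.01      ]
T [0.66694109 0.24955398 0.01      ]
S [0.67170635 0.24947955 0.01      ]
S [0.65901589 0.09104782 0.01      ]
S [0.86602714 0.23450042 0.01      ]
S [0.85577035 0.08084243 0.01      ]
rod bottom [0.81565245 0.17001053 0.01      ] rod top S [0.81746016 0.16182067 0.43      ] T [0.81692004 0.15911964 0.43      ]
head top [array([0.75152161, 0.19964262, 0.345     ]), array([0.75067619, 0.13720853, 0.345     ]), array([0.69804549, 0.13551906, 0.345     ]), array([0.70028948, 0.19676797, 0.345     ])]
knob [0.72838359 0.11935036 0.31784201]
lens dark [0.68930713 0.16918847 0.29472891]
```

Run:
```python
from rig import bot
from h import *
W=bot.camera_model("wrist");s=bot.get_state()
from scipy.spatial.transform import Rotation as Ro
Rt=Ro.from_euler('xyz',s["orientation"]).as_matrix();R=cv2.Rodrigues(np.array(W["rvec"]))[0];C=-R.T@np.array(W["tvec"])
print("cam in tool",Rt.T@(C-s["ee_pos"]),"cam axes in tool\n",np.round(Rt.T@R.T,3))
print("tcp pix",proj(W,[s["ee_pos"]]), "grasp", proj(W,[s["ee_pos"]-.019*Rt[:,2]]))
for p,rpy in [((.472,-.357,.021),(np.pi,0,0)),((.46,.057,.2),(np.pi,0,0)),((.526,.18,.285),(np.pi,-.49,0)),((.526,.18,.285),(np.pi,-.49,-.064)),((.526,.18,.285),(np.pi,-.61,-.064)),((.526,.18,.285),(np.pi,-.35,-.064))]:
    print(p,rpy,bot.solve_ik(p,rpy))
```

```text
cam in tool [ 0.0687831   0.00024109 -0.17598596] cam axes in tool
 [[ 0.    -0.963 -0.271]
 [ 1.    -0.     0.   ]
 [-0.    -0.271  0.963]]
tcp pix [[276.37817221 253.65099974]] grasp [[276.3292475  268.29858869]]
(0.472, -0.357, 0.021) (3.141592653589793, 0, 0) [-8.45361379e-01  6.57647982e-01  1.48969466e+00 -4.44089210e-16
  9.94250015e-01  7.25434948e-01]
(0.46, 0.057, 0.2) (3.141592653589793, 0, 0) [-1.30332657e-01  1.84169332e-01  1.68601937e+00 -4.44089210e-16
  1.27140396e+00  1.44046367e+00]
(0.526, 0.18, 0.285) (3.141592653589793, -0.49, 0) [ 0.15633013  0.07712685  1.67062672 -0.09287054  0.91100926  1.7660072 ]
(0.526, 0.18, 0.285) (3.141592653589793, -0.49, -0.064) [ 0.17588343  0.08589454  1.6610441  -0.14085604  0.92141962  1.86888189]
(0.526, 0.18, 0.285) (3.141592653589793, -0.61, -0.064) [ 0.19297218  0.04059918  1.75532875 -0.212358    0.76259066  1.93759493]
(0.526, 0.18, 0.285) (3.141592653589793, -0.35, -0.064) [ 0.15735079  0.14917982  1.54833262 -0.08442728  1.10339835  1.81723611]
```

Run:
```python
from rig import bot
from h import *
import json
D=np.pi
out={}
for n,p in [("flask",(.440,.057,.259)),("bung",(.453,-.357,.15))]:
    bot.move_pose(p,(D,0,0)); bot.sleep(.3)
    m=bot.camera_model("wrist"); im=bot.read_camera("wrist"); 
    cv2.imwrite(f"pics/w_{n}.png",im[:,:,::-1]); s=bot.get_state()
    out[n]={k:np.array(v).tolist() for k,v in m.items() if k in("K","dist_coeffs","rvec","tvec")}; print(n,s["time"],s["ee_pos"],s["orientation"])
json.dump(out,open("w.json","w"))
```

```text
flask 2.7 [0.4400275  0.05684439 0.25897595] [-3.14156689e+00  6.84054403e-05 -3.06196742e-04]
bung 4.625 [ 0.45319655 -0.35673014  0.15016911] [ 3.14139142e+00 -1.39139307e-04  5.35548723e-04]
```

View pics/w_flask.png

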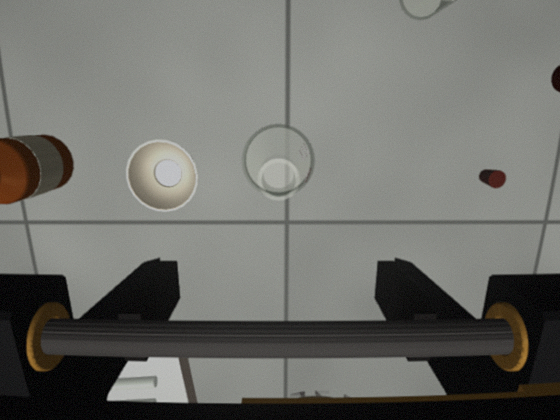

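View pics/w_bung.png

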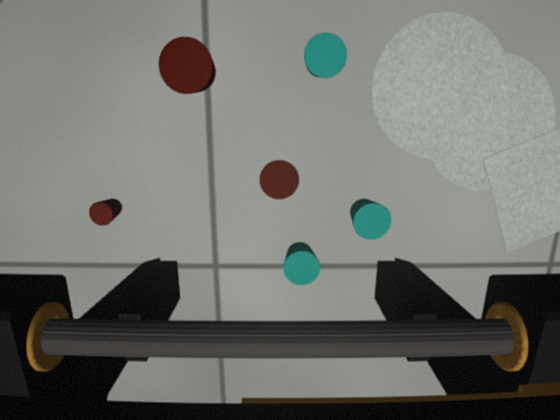

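Run:
```python
import cv2,numpy as np
a=cv2.imread("pics/w_flask.png")[115:215,229:329];b=cv2.imread("pics/w_bung.png")[130:230,229:329]
k=lambda i:cv2.resize(i,None,fx=4,fy=4,interpolation=cv2.INTER_CUBIC)
cv2.imwrite("pics/wz.png",np.hstack([cv2.convertScaleAbs(k(a),alpha=1.6,beta=-60),k(b)]))
B=cv2.imread("pics/w_bung.png").astype(int);m=((B[...,2]-B[...,0]>20)).astype(np.uint8);m[:130]=0;m[230:]=0;m[:,:240]=0;m[:,320:]=0
ys,xs=np.nonzero(m);print(xs.mean(),ys.mean(),xs.min(),xs.max(),ys.min(),ys.max())
```

```text
278.7794361525705 179.3117744610282 260 298 160 199
```

View pics/wz.png

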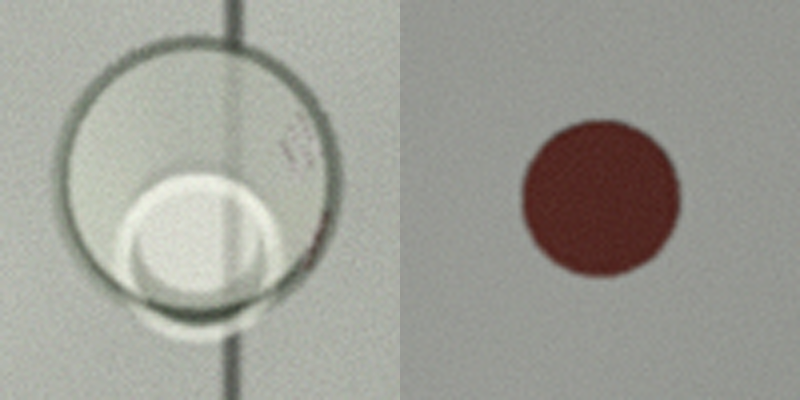

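Run:
```python
import json
from h import *
w=json.load(open("w.json"))
print("mouth",atz(w["flask"],(278.7,179.2),.145),"bung",atz(w["bung"],(278.8,179.3),.036))
print("base",atz(w["flask"],(229+197/4,115+172/4),0.0))
```

```text
mouth [0.46049856 0.05477205 0.145     ] bung [ 0.47363529 -0.35870867  0.036     ]
base [0.46205283 0.05454707 0.        ]
```

Run:
```python
from rig import bot
from h import *
import json
b=np.array([.4735,-.3585]);D=np.pi
bot.move_gripper(.056)
bot.move_pose((*b,.09),(D,0,0))
bot.move_straight((*b,.0225),speed=.08)
bot.move_gripper(.02,grasp_force=25); print("open",bot.get_state()["opening"])
bot.move_straight((*b,.15),speed=.1); bot.sleep(.2)
m=bot.camera_model("wrist"); im=bot.read_camera("wrist"); cv2.imwrite("pics/w_held.png",im[:,:,::-1])
s=bot.get_state();print(s["time"],s["ee_pos"],s["opening"],s["ft_force"])
json.dump({k:np.array(v).tolist() for k,v in m.items() if k in("K","dist_coeffs","rvec","tvec")},open("wh.json","w"))
c=im[200:340,200:360][:,:,::-1];cv2.imwrite("pics/w_heldz.png",cv2.resize(c,None,fx=4.5,fy=4.2))
t=bot.read_camera("scene");cv2.imwrite("pics/s_held.png",cv2.resize(t[150:350,100:300][:,:,::-1],None,fx=3,fy=3))
```

```text
open 0.01993210094629316
8.9667 [ 0.47343522 -0.35844295  0.14973374] 0.020054698949694125 [-0.22649397  0.56433112 -0.56369218]
```

View pics/w_heldz.png

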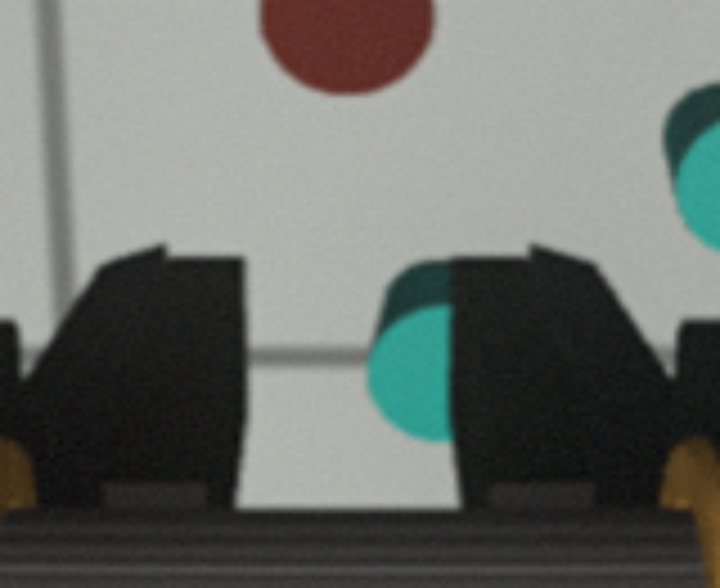

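View pics/s_held.png

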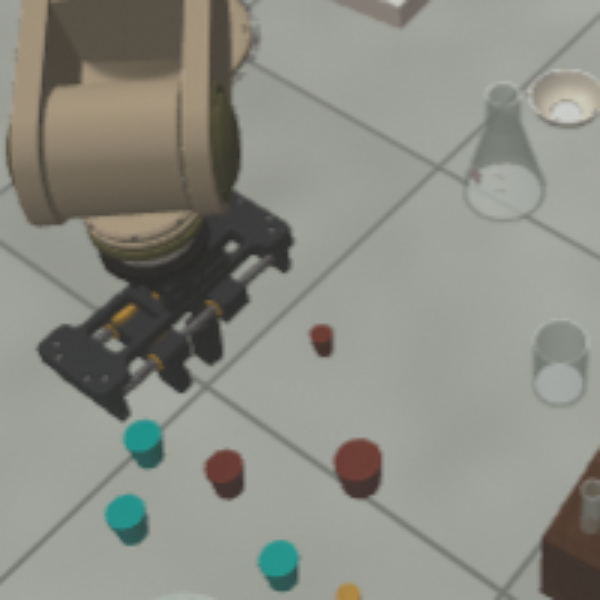

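Run:
```python
import json
from h import *
im=cv2.imread("pics/w_held.png").astype(int);m=(im[...,2]-im[...,0]>20).astype(np.uint8)
n,l,st,c=cv2.connectedComponentsWithStats(m)
for i in range(1,n):
    if st[i][4]>100: print(st[i],c[i])
w=json.load(open("wh.json"))
big=max([i for i in range(1,n) if 240<c[i][0]<320 and c[i][1]<230],key=lambda i:st[i][4])
print(atz(w,c[big],.036)); print(proj(w,[[.4735,-.3585,.15],[.4735,-.3585,.0225],[.4735,-.3585,.036]]))
cv2.imwrite("pics/c.png",cv2.imread("pics/w_held.png"))
```

```text
[ 157   65   55   56 2371] [184.23028258  92.32770983]
[ 258  184   39   39 1170] [276.68717949 203.28974359]
[ 90 224  25  23 437] [101.55377574 235.16933638]
[189 304  19  72 782] [196.22378517 340.80179028]
[346 304  20  73 811] [357.45622688 340.78051788]
[  67  387  420   17 3332] [315.46038415 396.85864346]
[ 0.47373354 -0.35871355  0.036     ]
[[276.15232712 254.00949372]
 [276.44956828 199.95166851]
 [276.4296539  203.56398945]]
```

View pics/c.png

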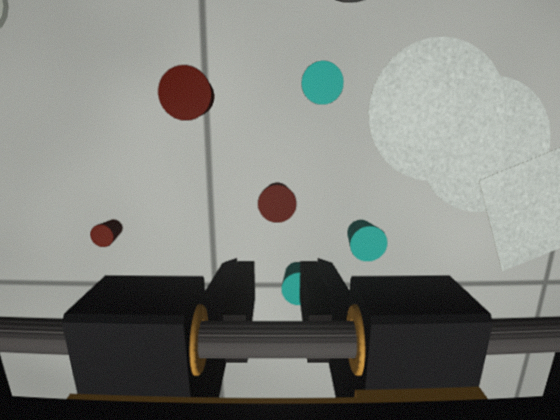

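Run:
```python
from rig import bot
from h import *
b=np.array([.4735,-.3585]);D=np.pi
bot.move_gripper(.056)
print(bot.move_straight((*b,.0225),speed=.12))
s=bot.get_state();print(s["time"],s["ee_pos"],s["opening"])
im=bot.read_camera("wrist");cv2.imwrite("pics/w_d1.png",im[:,:,::-1])
bot.move_gripper(.03,grasp_force=25)
s=bot.get_state();print(s["time"],s["ee_pos"],s["opening"],s["ft_force"])
im2=bot.read_camera("wrist");cv2.imwrite("pics/w_d2.png",np.hstack([im,im2])[:,140:,::-1][100:400])
cv2.imwrite("pics/w_d.png",np.vstack([cv2.resize(i[190:290,180:380],None,fx=3,fy=3) for i in (im,im2)])[:,:,::-1])
```

```text
False
10.9083 [ 0.47380655 -0.3588393   0.02325349] 0.055906997071444725
11.5167 [ 0.47348844 -0.3584929   0.02249772] 0.03006283766137284 [-0.29820308  0.49177681  1.194465  ]
```

View pics/w_d.png

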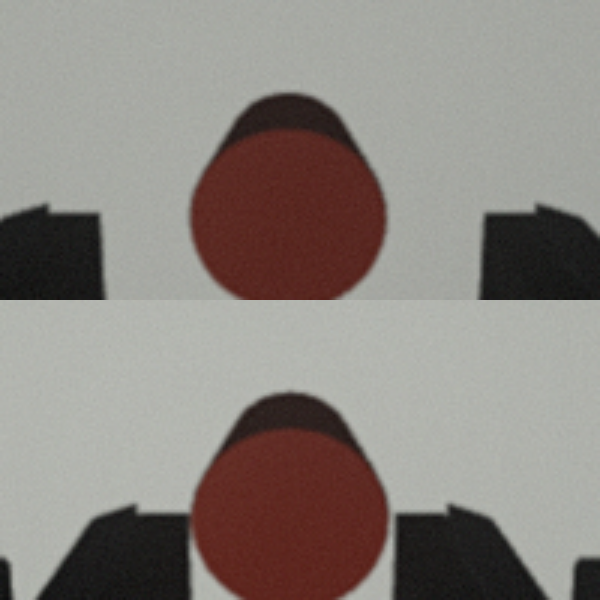

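Run:
```python
from rig import bot
from h import *
I=[]
for o in (.025,.02):
    bot.move_gripper(o)
    s=bot.get_state();print(s["time"],s["ee_pos"],s["opening"],s["ft_force"],s["tau"][1:3])
    I.append(bot.read_camera("wrist"))
cv2.imwrite("pics/w_e.png",np.vstack([cv2.resize(i[170:310,140:420],None,fx=2,fy=2) for i in I])[:,:,::-1])
```

```text
11.8583 [ 0.47351367 -0.35852461  0.02252593] 0.02470277395776018 [-0.12262275  0.12856832  0.09705098] [-50.85113883 -21.06433868]
12.2 [ 0.47350227 -0.35849389  0.02250638] 0.020012796098976042 [ 0.13934906  0.09244393 -0.93363961] [-50.8513391  -21.06516302]
```

View pics/w_e.png

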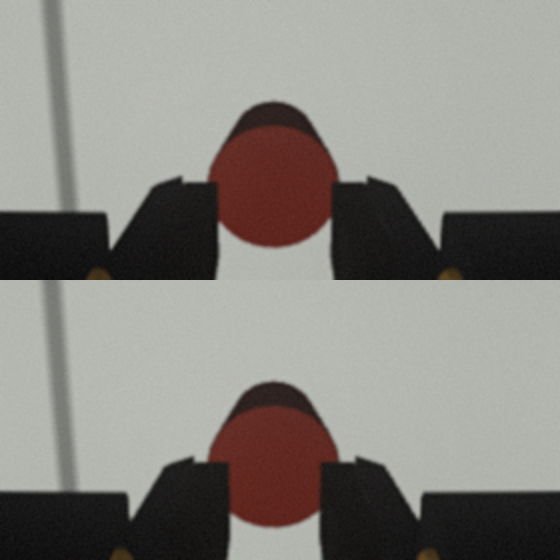

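Run:
```python
from rig import bot
from h import *
i=bot.read_camera("scene");S=bot.camera_model("scene")
print(proj(S,[[.4735,-.3585,.0225],[.4735,-.3585,.036]]))
cv2.imwrite("pics/s_e.png",cv2.resize(i[250:340,120:230],None,fx=6,fy=6,interpolation=cv2.INTER_CUBIC)[:,:,::-1])
i=bot.read_camera("wrist");cv2.imwrite("pics/w_f.png",i[:,:,::-1])
```

```text
[[175.53110532 307.92754863]
 [174.7038497  305.20995862]]
```

View pics/s_e.png

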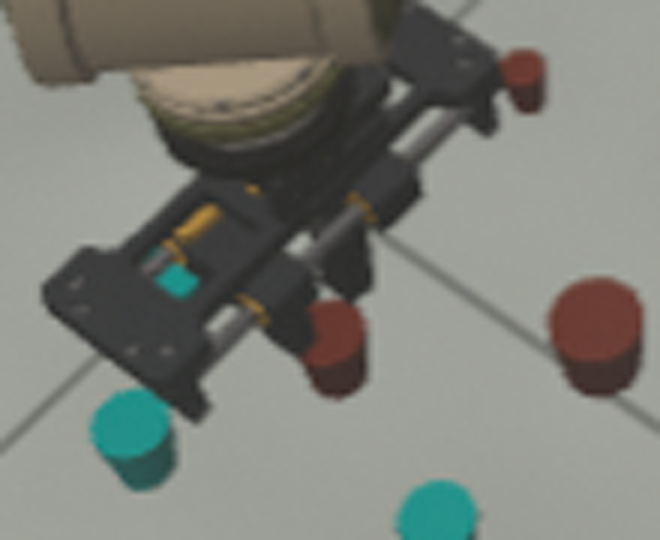

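View pics/w_f.png

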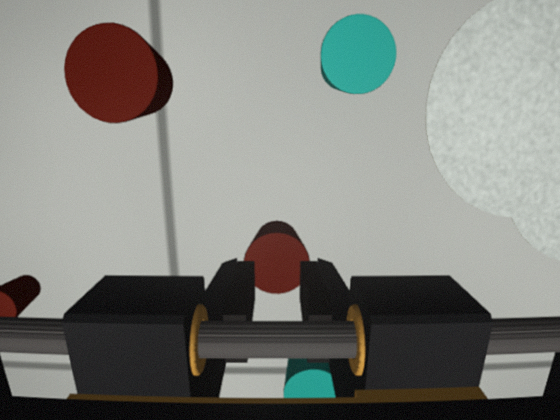

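Run:
```python
from rig import bot
from h import *
S=bot.camera_model("scene");W=bot.camera_model("wrist")
i=bot.read_camera("scene")[:,:,::-1]
k=12;x0,y0=155,280
c=cv2.resize(i[y0:y0+45,x0:x0+50],None,fx=k,fy=k,interpolation=cv2.INTER_CUBIC)
c=cv2.convertScaleAbs(c,alpha=1.6,beta=0)
for dx in(-.009,.009):
  for dy in(-.010,.010):
    for z,col in ((.0225,(0,255,0)),(.0415,(255,0,0)),(.06,(0,255,255))):
      p=proj(S,[[.4735+dx,-.3585+dy,z]])[0]; cv2.circle(c,(int((p[0]-x0+.5)*k),int((p[1]-y0+.5)*k)),4,col,-1)
      print(dx,dy,z,p,proj(W,[[.4735+dx,-.3585+dy,z]])[0])
cv2.imwrite("pics/s_g.png",c)
```

```text
-0.009 -0.01 0.0225 [170.23199457 308.871627  ] [294.80775929 269.71972021]
-0.009 -0.01 0.0415 [168.99773159 305.03831676] [296.70724797 285.81327387]
-0.009 -0.01 0.06 [167.76719008 301.21569202] [298.97593479 305.07160132]
-0.009 0.01 0.0225 [175.75480197 303.36168832] [257.19767897 269.72323747]
-0.009 0.01 0.0415 [174.59823487 299.49781304] [255.14535513 285.8171299 ]
-0.009 0.01 0.06 [173.44541706 295.64558454] [252.69429227 305.07567947]
0.009 -0.01 0.0225 [175.3042857  312.56252379] [295.30085694 237.65221239]
0.009 -0.01 0.0415 [174.12399987 308.7514039 ] [297.32264121 250.78103279]
0.009 -0.01 0.06 [172.94709528 304.95034317] [299.75882073 266.62523085]
0.009 0.01 0.0225 [180.81276389 306.9862984 ] [256.65856827 237.65542967]
0.009 0.01 0.0415 [179.70996832 303.14340725] [254.47323077 250.78464413]
0.009 0.01 0.06 [178.61058529 299.31154124] [251.84010143 266.62917973]
```

View pics/s_g.png

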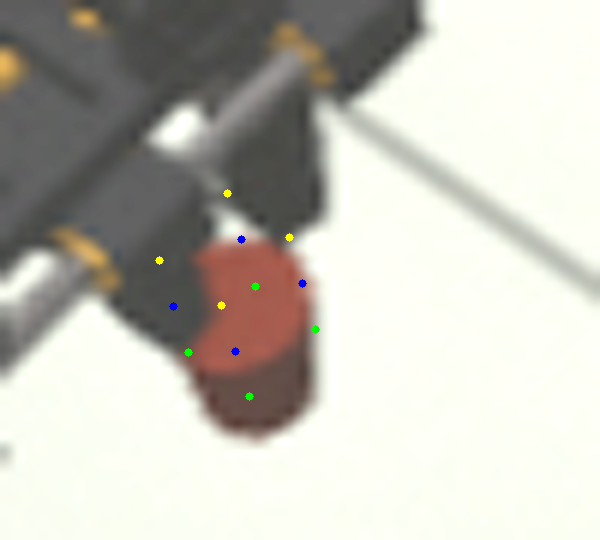

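Run:
```python
from rig import bot
from h import *
S=bot.camera_model("scene");W=bot.camera_model("wrist")
for s,w in [((177.4,299.5),(255,261)),((170.3,309.7),(300,261)),((171.7,307.5),(300,261))]:
    P=tri([(S,s),(W,w)]);print(P,proj(S,[P]),proj(W,[P]))
```

```text
[ 0.48385483 -0.35083347  0.06223   ] [[178.21184879 299.77483975]] [[257.09784173 265.75586219]]
[ 0.47000205 -0.37126112  0.0267829 ] [[170.73178109 309.91316747]] [[300.71020842 263.27322864]]
[ 0.47718156 -0.37001497  0.04348957] [[172.04763967 307.67237724]] [[300.62404962 263.00566452]]
```

Run:
```python
from rig import bot
from h import *
b=np.array([.4735,-.3585])
bot.move_gripper(.056)
for z in (.012,.003):
    r=bot.move_straight((*b,z),speed=.04,until_force=4)
    s=bot.get_state();print(s["time"],r,s["ee_pos"],s["ft_force"])
    if r: break
i=bot.read_camera("wrist");j=bot.read_camera("scene")
cv2.imwrite("pics/h.png",np.hstack([cv2.resize(i[150:350,177:377],None,fx=2,fy=2),cv2.resize(j[270:330,145:205],(400,400),interpolation=cv2.INTER_CUBIC)])[:,:,::-1])
```

```text
13.4917 False [ 0.4733703  -0.35837282  0.01162331] [ 0.32147211 -0.24045521  0.37381089]
13.8667 False [ 0.47340155 -0.3583737   0.0027199 ] [ 0.30716895 -0.36170166 -0.23862085]
```

View pics/h.png

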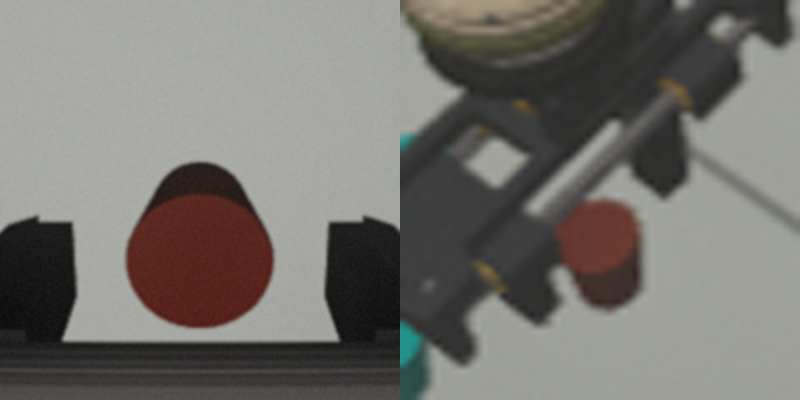

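Run:
```python
from rig import bot
from h import *
b=np.array([.4735,-.3585])
r=bot.move_straight((*b,-.005),speed=.03,until_force=4)
s=bot.get_state();print(s["time"],r,s["ee_pos"],s["ft_force"])
bot.move_gripper(.026,grasp_force=15)
s=bot.get_state();print(s["time"],s["ee_pos"],s["opening"],s["ft_force"])
i=bot.read_camera("wrist");j=bot.read_camera("scene")
cv2.imwrite("pics/i.png",np.hstack([cv2.resize(i[150:350,177:377],None,fx=2,fy=2),cv2.resize(j[270:330,145:205],(400,400),interpolation=cv2.INTER_CUBIC)])[:,:,::-1])
```

```text
14.3833 False [ 0.47343086 -0.35842828 -0.00520383] [ 0.02155638  0.2426843  -0.36722234]
14.8833 [ 0.47353568 -0.3584915  -0.0049319 ] 0.03109496314207092 [-0.4554271  -0.47258412  0.28604463]
```

View pics/i.png

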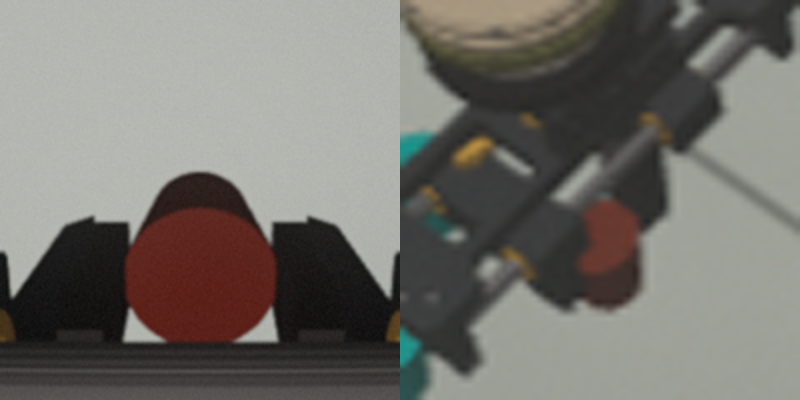

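Run:
```python
from rig import bot
from h import *
b=np.array([.4735,-.3585]);f=np.array([.4603,.0551]);D=np.pi
bot.move_gripper(.024,grasp_force=25)
bot.move_straight((*b,.2),speed=.2)
s=bot.get_state();print(s["time"],s["opening"])
bot.move_pose((*f,.2),(D,0,0))
bot.move_straight((*f,.155),speed=.1); bot.sleep(.2)
s=bot.get_state();print(s["time"],s["opening"],s["ee_pos"],s["ft_force"])
S=bot.camera_model("scene");i=bot.read_camera("wrist");j=bot.read_camera("scene");t=bot.read_camera("top")
print(proj(S,[[*f,.145],[*f,.16],[*f,.196]]))
cv2.imwrite("pics/j.png",np.hstack([cv2.resize(i[150:350,177:377],None,fx=2,fy=2),cv2.resize(j[140:230,225:315],(400,400),interpolation=cv2.INTER_CUBIC)])[:,:,::-1])
```

```text
16.375 0.030642422044378222
18.7083 0.030839478978755965 [0.46062946 0.05502024 0.15556296] [ 0.94247113 -0.78172931 -0.31172239]
[[267.57589251 181.20037481]
 [267.53527535 177.43259723]
 [267.43505099 168.12593026]]
```

View pics/j.png

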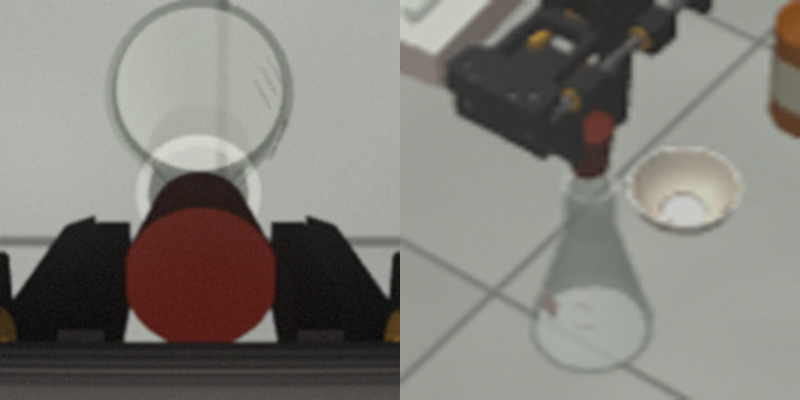

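Run:
```python
from rig import bot
from h import *
f=np.array([.4604,.0551])
r=bot.move_straight((*f,.136),speed=.04,until_force=4)
s=bot.get_state();print(s["time"],r,s["ee_pos"],s["ft_force"],s["opening"])
if not r:
    r=bot.move_straight((*f,.117),speed=.03,until_force=8)
    s=bot.get_state();print(s["time"],r,s["ee_pos"],s["ft_force"],s["opening"])
bot.sleep(.2)
i=bot.read_camera("wrist");j=bot.read_camera("scene")
cv2.imwrite("pics/k.png",np.hstack([cv2.resize(i[150:350,177:377],None,fx=2,fy=2),cv2.resize(j[140:230,225:315],(400,400),interpolation=cv2.INTER_CUBIC)])[:,:,::-1])
s=bot.get_state();print(s["ee_pos"],s["ft_force"],s["opening"])
```

```text
19.4833 False [0.46045342 0.05508486 0.13600189] [-0.45766585 -0.59718671 -0.99665232] 0.031097652656930968
19.9667 True [0.46059273 0.05539091 0.1224621 ] [0.90622689 0.94645786 2.28443603] 0.030879165406877622
[0.46037425 0.05525549 0.12253028] [-0.48984178  0.93203414  0.21470226] 0.031058287154698744
```

View pics/k.png

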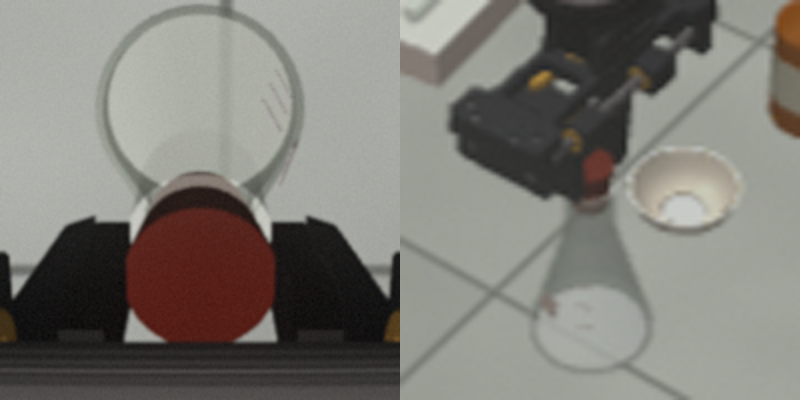

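Run:
```python
from rig import bot
from h import *
f=np.array([.4604,.0552])
for k in range(2):
    r=bot.move_straight((*f,.117),speed=.02,until_force=9)
    s=bot.get_state();print(s["time"],r,s["ee_pos"],s["ft_force"],s["opening"])
bot.sleep(.1)
bot.move_gripper(.06)
s=bot.get_state();print(s["time"],s["ee_pos"],s["ft_force"],s["opening"])
bot.sleep(.3)
bot.move_straight((*f,.19),speed=.15);bot.sleep(.2)
i=bot.read_camera("wrist");j=bot.read_camera("scene");T=bot.read_camera("top")
cv2.imwrite("pics/l.png",np.hstack([cv2.resize(i[100:300,177:377],None,fx=2,fy=2),cv2.resize(j[140:230,225:315],(400,400),interpolation=cv2.INTER_CUBIC)])[:,:,::-1])
cv2.imwrite("pics/l_w.png",i[:,:,::-1])
s=bot.get_state();print(s["time"])
```

```text
20.475 True [0.4610338  0.05548775 0.12221865] [-1.40371858  0.68965166  4.72524756] 0.03082885860110389
20.6833 True [0.46144192 0.05549731 0.12190933] [-1.33635677 -0.29843837  4.90444126] 0.031108369663098153
21.3833 [0.46138599 0.05554321 0.12152289] [ 0.1616482   0.38058853 -0.2487556 ] 0.0598603696626602
22.6417
```

View pics/l.png

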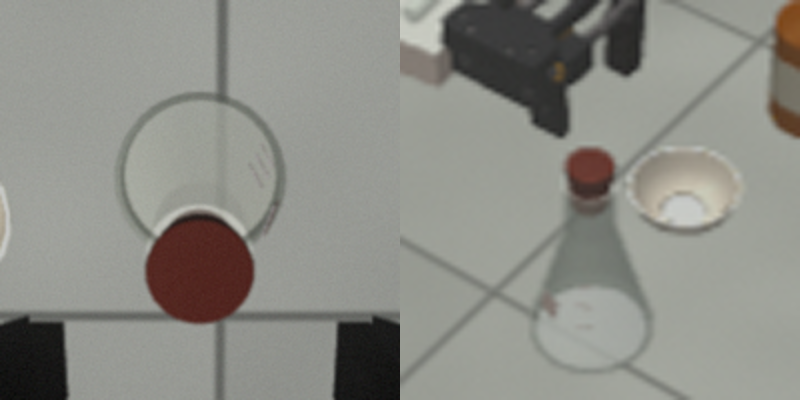

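Run:
```python
from rig import bot
from h import *
S=bot.camera_model("scene");T=bot.camera_model("top")
s0=cv2.imread("pics/scene0.png");t0=cv2.imread("pics/top0.png")
yaw=np.arctan2(.0125,-.196);o=np.array([.7334,.1665,.32]);f=np.array([np.cos(yaw),np.sin(yaw),0]);l=np.array([-f[1],f[0],0])
rows=[]
for (m,im,x0,y0,w,h,k) in [(S,s0,355,130,48,42,8),(T,t0,200,115,45,42,8)]:
  r=[]
  for th in (22,28,34):
    c=cv2.resize(im[y0:y0+h,x0:x0+w],None,fx=k,fy=k,interpolation=cv2.INTER_CUBIC)
    t=np.deg2rad(th);X=f*np.cos(t)-np.array([0,0,1])*np.sin(t);Z=f*np.sin(t)+np.array([0,0,1])*np.cos(t)
    q=lambda a,b,d:tuple(((proj(m,[o+a*X+b*l+d*Z])[0]-[x0-.5,y0-.5])*k).astype(int))
    xs=(-.028,.028);ys=(-.032,.032);zs=(-.025,.025)
    for a in ys:
      for d in zs: cv2.line(c,q(xs[0],a,d),q(xs[1],a,d),(0,255,0),1)
    for a in xs:
      for d in zs: cv2.line(c,q(a,ys[0],d),q(a,ys[1],d),(0,255,0),1)
      for b in ys: cv2.line(c,q(a,b,zs[0]),q(a,b,zs[1]),(0,255,0),1)
    cv2.polylines(c,[np.array([q(.05,.017*np.cos(g),.017*np.sin(g)) for g in np.linspace(0,6.28,30)])],True,(0,0,255),1)
    r.append(cv2.resize(c,(266,290)))
  rows.append(np.hstack(r))
cv2.imwrite("pics/camfit.png",np.vstack(rows))
```

```text
(no output)
```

View pics/camfit.png

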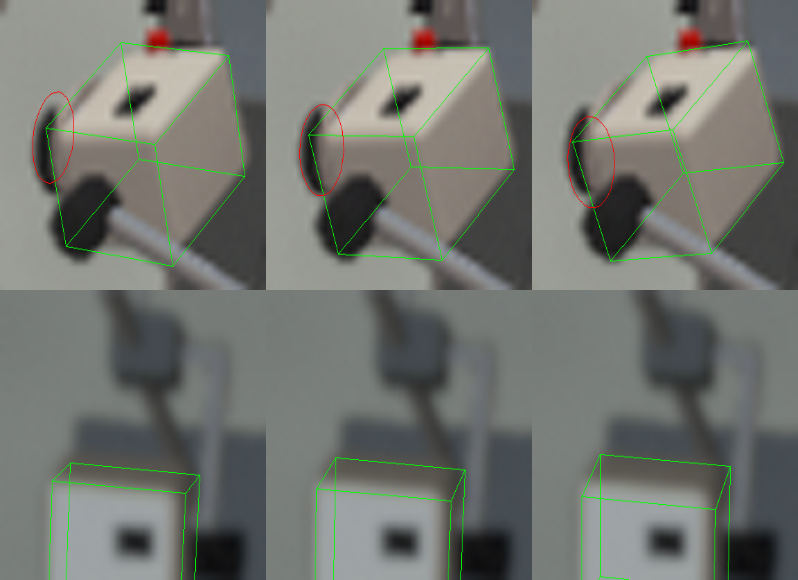

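Run:
```python
from rig import bot
from h import *
f=np.array([.4608,.0553])
r=bot.move_straight((*f,.105),speed=.06,until_force=4)
s=bot.get_state();print(s["time"],r,s["ee_pos"],s["ft_force"])
i=bot.read_camera("wrist");j=bot.read_camera("scene")
bot.move_gripper(.03,grasp_force=20)
s=bot.get_state();print(s["time"],s["opening"],s["ft_force"])
i2=bot.read_camera("wrist")
cv2.imwrite("pics/m.png",np.hstack([cv2.resize(i2[200:350,202:352],(400,400)),cv2.resize(j[140:230,225:315],(400,400),interpolation=cv2.INTER_CUBIC)])[:,:,::-1])
```

```text
24.2083 False [0.4609947  0.05528646 0.1053009 ] [ 0.07695387 -0.02879416  0.04032018]
24.825 0.03362203212296628 [0.33726891 0.14782554 0.37652127]
```

View pics/m.png

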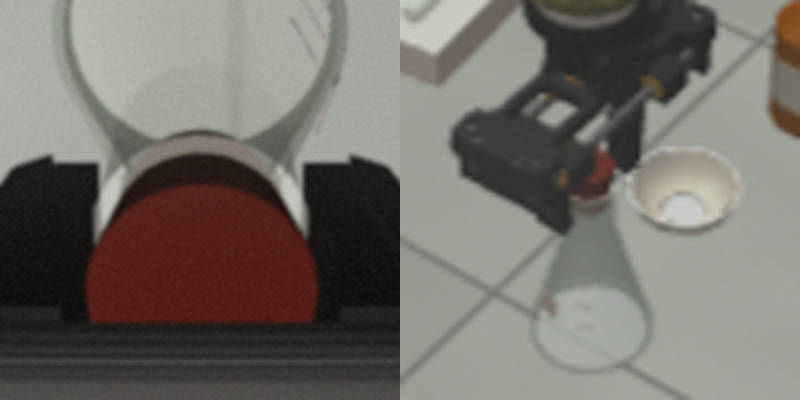

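Run:
```python
from rig import bot
from h import *
bot.move_gripper(.028,grasp_force=50)
s=bot.get_state();print(s["time"],s["opening"])
f=s["ee_pos"][:2]
bot.move_straight((f[0],f[1],.22),speed=.12)
yaw=np.arctan2(.0125,-.196);o=np.array([.7334,.1665,.32]);F=np.array([np.cos(yaw),np.sin(yaw),0]);t=np.deg2rad(27.5)
X=F*np.cos(t)-np.array([0,0,1])*np.sin(t);Z=F*np.sin(t)+np.array([0,0,1])*np.cos(t)
vs=o+.2*X;tcp=vs+Z*(.1053-.055);print(vs,Z,tcp)
rpy=(np.pi,-t,yaw-np.pi)
print(rpy)
bot.move_pose(tcp+F*.09+[0,0,.01],rpy)
s=bot.get_state();print(s["time"],s["opening"],s["ee_pos"],s["orientation"])
j=bot.read_camera("scene");cv2.imwrite("pics/n.png",cv2.resize(j[60:260,200:460],None,fx=3,fy=3,interpolation=cv2.INTER_CUBIC)[:,:,::-1])
i=bot.read_camera("top");cv2.imwrite("pics/nt.png",cv2.resize(i[100:300,150:350],None,fx=3,fy=3,interpolation=cv2.INTER_CUBIC)[:,:,::-1])
```

```text
25.0917 0.032643711813111896
[0.55635751 0.17779098 0.22765028] [-0.46081243  0.02938855  0.88701083] [0.53317865 0.17926922 0.27226692]
(3.141592653589793, np.float64(-0.4799655442984406), np.float64(-0.06368925555668703))
26.8417 0.03257365603129167 [0.44291387 0.18510737 0.28179913] [ 3.14084377 -0.47845996 -0.06235317]
```

View pics/n.png

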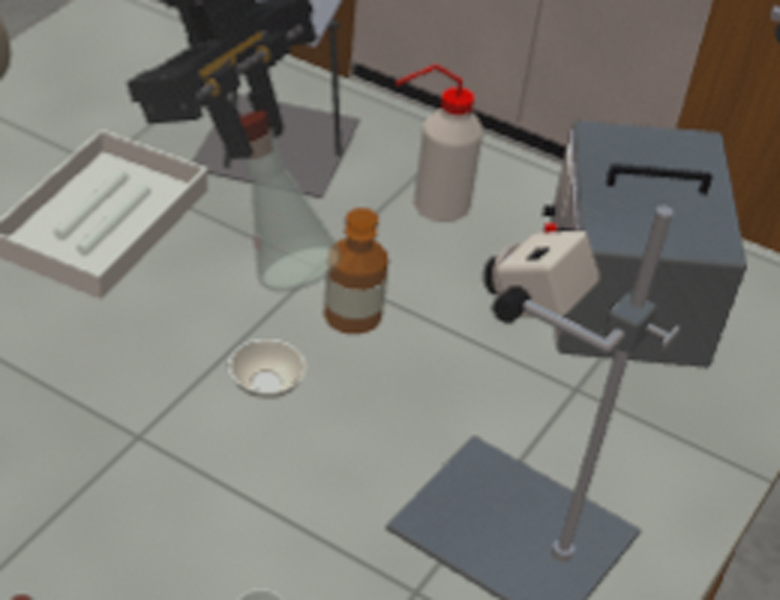

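View pics/nt.png

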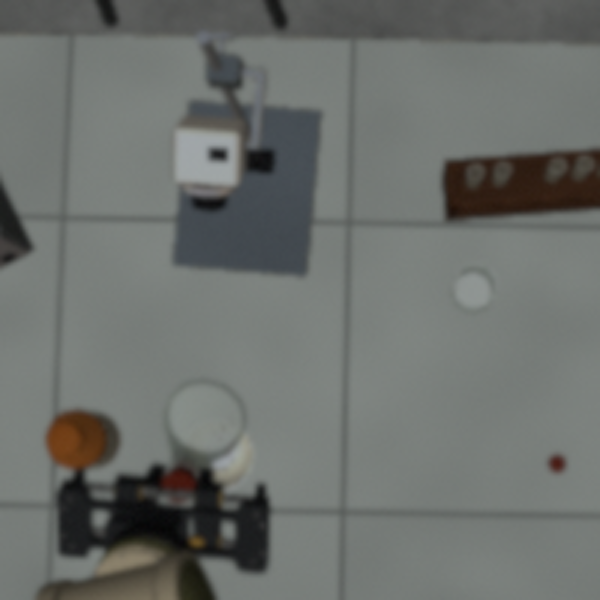

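Flask held, tilted with the gripper. Now the straight approach to the view spot.

Run:
```python
from rig import bot
from h import *
yaw=np.arctan2(.0125,-.196);o=np.array([.7334,.1665,.32]);F=np.array([np.cos(yaw),np.sin(yaw),0]);t=np.deg2rad(27.5)
tcp=np.array([0.53317865,0.17926922,0.27226692])
bot.move_straight(tcp,speed=.05,attitude=(np.pi,-t,yaw-np.pi));bot.sleep(.3)
s=bot.get_state();print(s["time"],s["opening"],s["ee_pos"],s["orientation"],s["ft_force"])
S=bot.camera_model("scene");T=bot.camera_model("top")
Z=np.array([-0.46081243,0.02938855,0.88701083]);vs=np.array([0.55635751,0.17779098,0.22765028])
base=vs-.055*Z
e1=np.cross(Z,[0,0,1]);e1/=np.linalg.norm(e1);e2=np.cross(Z,e1)
for n,m,(x0,y0,w,h) in (("scene",S,(250,70,200,150)),("top",T,(170,110,100,150))):
    j=bot.read_camera(n)[:,:,::-1];k=4
    c=cv2.resize(j[y0:y0+h,x0:x0+w],None,fx=k,fy=k,interpolation=cv2.INTER_CUBIC); d=c.copy()
    for hh,r in ((0,.0425),(.02,.0425),(.105,.017),(.145,.017),(.163,.0165)):
        P=[base+hh*Z+r*(np.cos(g)*e1+np.sin(g)*e2) for g in np.linspace(0,6.28,40)]
        p=((proj(m,P)-[x0-.5,y0-.5])*k).astype(int);cv2.polylines(d,[p],True,(0,0,255),1)
    cv2.imwrite(f"pics/o_{n}.png",d);cv2.imwrite(f"pics/oc_{n}.png",c)
```

```text
29.2 0.03253771555504306 [0.53313261 0.17929561 0.27228721] [-3.14154923 -0.47997006 -0.06367749] [ 0.01442803  0.0639371  -1.34821783]
```

View pics/o_scene.png

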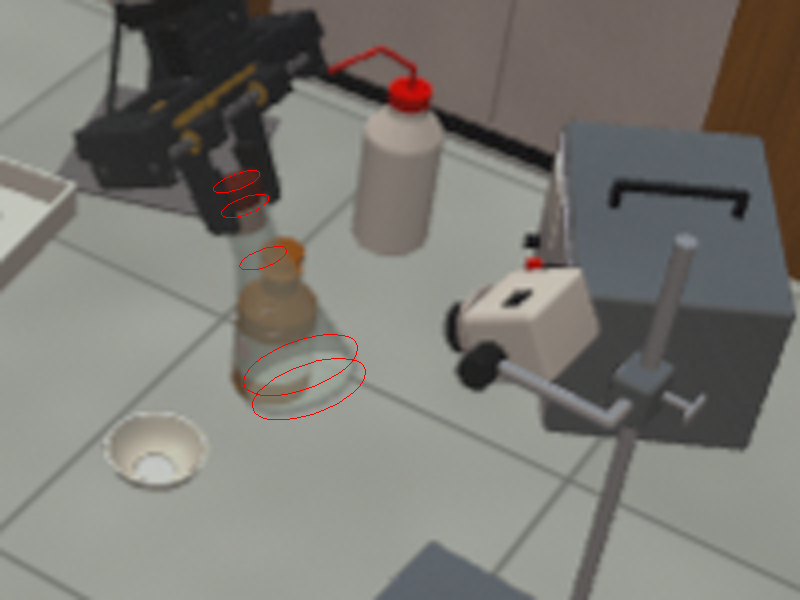

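View pics/o_top.png

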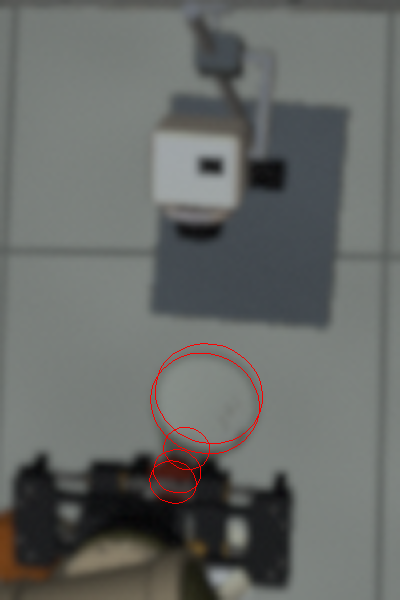

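Run:
```python
import cv2,numpy as np
a=cv2.imread("pics/oc_scene.png")[130:430,170:400];b=cv2.imread("pics/o_scene.png")[130:430,170:400]
a=cv2.convertScaleAbs(a,alpha=1.4)
cv2.imwrite("pics/p.png",cv2.resize(np.hstack([a,b]),None,fx=1.7,fy=1.7,interpolation=cv2.INTER_CUBIC))
```

```text
(no output)
```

View pics/p.png

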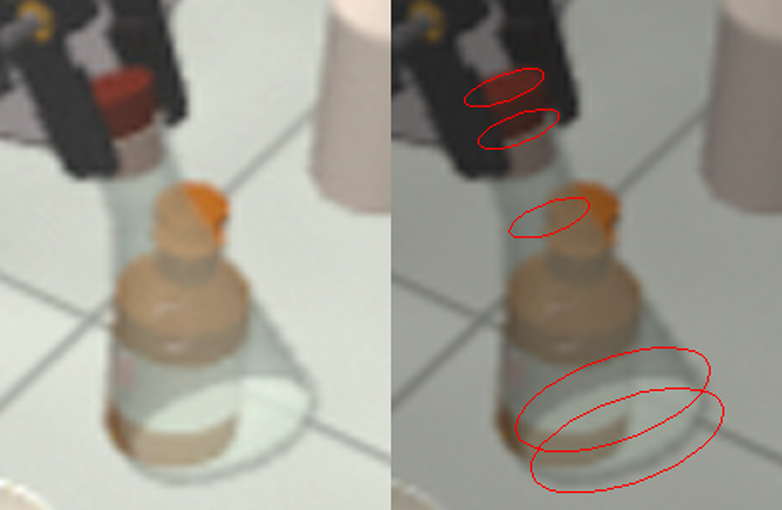

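Run:
```python
from rig import bot
from h import *
S=bot.camera_model("scene");T=bot.camera_model("top")
Z0=np.array([-0.46081243,0.02938855,0.88701083]);vs=np.array([0.55635751,0.17779098,0.22765028]);g=vs+(.138-.055)*Z0
F=np.array([-.998,.0637,0])
rows=[]
for n,m,(x0,y0,w,h) in (("scene",S,(250,70,200,150)),("top",T,(170,110,100,150))):
    r=[]
    for th in (27.5,22,17):
        t=np.deg2rad(th);Z=F*np.sin(t)+np.array([0,0,1])*np.cos(t);base=g-.138*Z
        e1=np.cross(Z,[0,0,1]);e1/=np.linalg.norm(e1);e2=np.cross(Z,e1)
        d=cv2.convertScaleAbs(cv2.imread(f"pics/oc_{n}.png"),alpha=1.4);k=4
        for hh,rr in ((0,.0425),(.105,.017),(.145,.017),(.1635,.0165)):
            P=[base+hh*Z+rr*(np.cos(a)*e1+np.sin(a)*e2) for a in np.linspace(0,6.28,40)]
            p=((proj(m,P)-[x0-.5,y0-.5])*k).astype(int);cv2.polylines(d,[p],True,(0,0,255),1)
        d=d[150:430,190:390] if n=="scene" else d[310:520,120:290]
        r.append(cv2.resize(d,(266,300)))
    rows.append(np.hstack(r))
cv2.imwrite("pics/q.png",np.vstack(rows))
```

```text
(no output)
```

View pics/q.png

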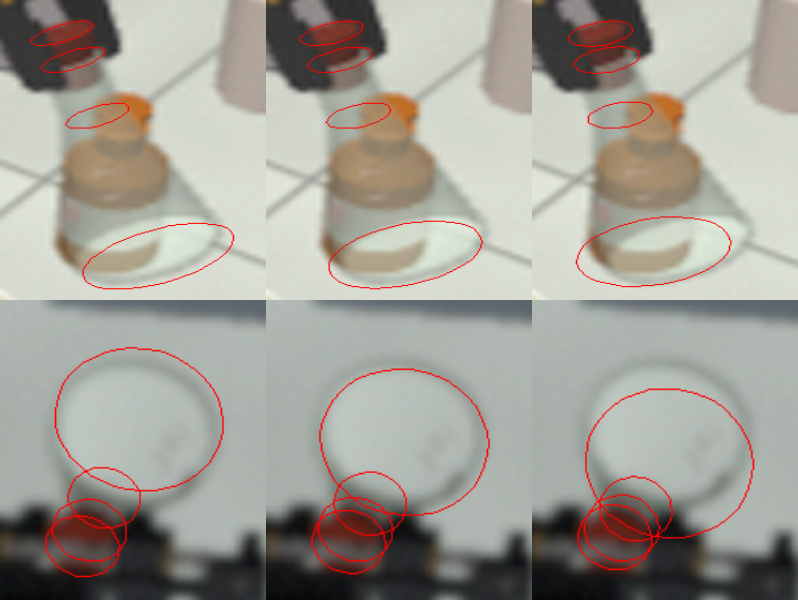

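Run:
```python
from rig import bot
from h import *
S=bot.camera_model("scene");T=bot.camera_model("top")
Z0=np.array([-0.46081243,0.02938855,0.88701083]);vs=np.array([0.55635751,0.17779098,0.22765028]);g=vs+(.138-.055)*Z0
F=np.array([-.998,.0637,0])
bot.move_gripper(.026,grasp_force=58)
t=np.deg2rad(32);Zt=F*np.sin(t)+np.array([0,0,1])*np.cos(t)
tcp=g-Zt*(.138-.1053)
bot.move_straight(tcp,speed=.01,attitude=(np.pi,-t,-.0637));bot.sleep(.5)
s=bot.get_state();print(s["time"],s["opening"],s["ee_pos"],s["orientation"])
rows=[]
im={}
for n in ("scene","top"): im[n]=bot.read_camera(n)[:,:,::-1]
bot.sleep(1.5)
im2=bot.read_camera("scene")[:,:,::-1];print("diff",np.abs(im2[130:190,295:350].astype(int)-im["scene"][130:190,295:350]).mean())
for n,m,(x0,y0,w,h) in (("scene",S,(250,70,200,150)),("top",T,(170,110,100,150))):
    r=[]
    for th in (None,27.5,23):
        d=cv2.resize(cv2.convertScaleAbs(np.ascontiguousarray(im[n][y0:y0+h,x0:x0+w]),alpha=1.4),None,fx=4,fy=4,interpolation=cv2.INTER_CUBIC);k=4
        if th:
          t=np.deg2rad(th);Z=F*np.sin(t)+np.array([0,0,1])*np.cos(t);base=g-.138*Z
          e1=np.cross(Z,[0,0,1]);e1/=np.linalg.norm(e1);e2=np.cross(Z,e1)
          for hh,rr in ((0,.0425),(.105,.017),(.145,.017),(.1635,.0165)):
            P=[base+hh*Z+rr*(np.cos(a)*e1+np.sin(a)*e2) for a in np.linspace(0,6.28,40)]
            p=((proj(m,P)-[x0-.5,y0-.5])*k).astype(int);cv2.polylines(d,[p],True,(0,0,255),1)
        d=d[150:430,190:390] if n=="scene" else d[310:520,120:290]
        r.append(cv2.resize(d,(266,300)))
    rows.append(np.hstack(r))
cv2.imwrite("pics/r.png",np.vstack(rows))
print(bot.get_state()["time"])
```

```text
30.425 0.03266432396554586 [0.53545929 0.17911602 0.27356754] [-3.1415807  -0.55847838 -0.06372957]
diff 0.5707070707070707
32.075
```

View pics/r.png

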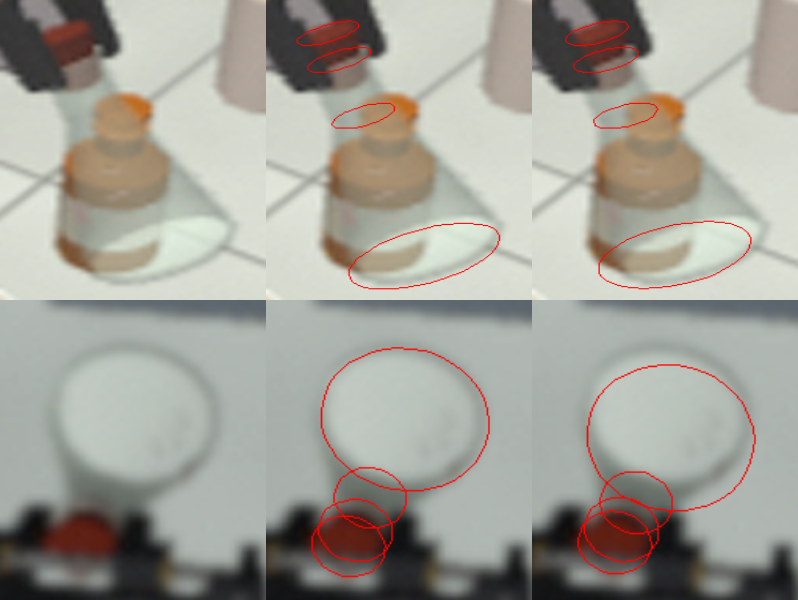

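Run:
```python
from rig import bot
s=bot.get_state();print(s["time"],s["opening"],s["qvel"].round(4))
bot.sign_off()
```

```text
32.075 0.03266763848667426 [ 0.0007  0.0013 -0.0003 -0.0019  0.0021 -0.0003]
the job is handed in; nothing more can be done
```

I put the middle red-brown bung (33 mm across the top) into the flask's neck and let it go. I then took the flask by the neck and handed the job in at 32.1 s with the flask held in front of the camera. `sign_off` gives no verdict, so the result below rests on my own checks.

**Bung:**
- It went in about 18 mm deep by the arm's height. I pushed lightly, stopping each time the force had changed by 8 to 9 N.
- After I let go, the pictures showed it straight in the neck with the flask standing upright.

**Final hold:**
- With the model drawn over the scene and top pictures, the flask's axis leaned about 27.5°, matching my estimate of the lens tilt (28° give or take 3°).
- The base outline agreed to a few millimetres.
- Two pictures 1.5 s apart showed no visible movement.
- The grip was set to 58 N, with the fingers stopped at about 33 mm on the neck.

**What disagreed or went wrong:**
- **Fingertips:** they end about 27 mm short of the stated TCP. My first two closings went over the bung without touching it, so I gripped with the TCP 27 mm lower.
- **Sag:** the flask turned about 4 to 5° in the fingers when I first tilted it. I tightened the grip and tilted the tool to 32° to make up for it.
- **Not measured:** I have no contact reading for the camera stand, and I did not re-measure the other objects at the end. I saw nothing disturbed in the pictures.

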